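Change out a push-to-release filter cartridge

TASK

The round-capped filter cartridge in the twin filter block on the bench needs changing. Push it further in until its latch lets go and it springs up, then pull it straight out and stand it upright in the steel tray. Leave the bar-handled cartridge beside it latched in the block.

Things in the scene. Friction and masses are not known exactly. Their poses are not given: they have to be found in the camera images.
- round_filter_mid (a point): Cartridge to change: white plastic, 90 g, 70 mm tall: 30 x 30 mm square body, 46 mm high, under a ribbed round cap 29 mm across, 24 mm high. Point: its centre, 35 mm below its top and above its flat foot; z up, x and y square to its sides. Latched at first, top 18 mm above the deck. Released, the top stands 38 mm above the deck: grip it across cap and body and draw it 40 mm up to clear the bore.
- bar_filter_mid (a point): The other cartridge: same size, material and latch, but its cap is an upright bar 12 mm thick (x), 28 mm wide (y) and 24 mm high. Point: its centre, 35 mm below its top. It starts latched in the other bore, its top 18 mm above the deck, and stays so.
- block_deck (a point): Grey block 90 (x) x 200 (y) x 70 mm, fixed, brass hose barbs at +x. Point: centre of its top (deck). Two steel-framed square bores 48 mm to either side along y; either cartridge in either. Latch: press a cartridge straight down, up to 13 N (20 N is safe); after 8 mm it has let go, at 10 mm it stops; take the push away and a spring lifts it 20 mm above its start, loose. Till then it is locked.
- tray: Open shallow steel tray, 110 mm (x) by 150 mm (y) outside, 22 mm high, walls and floor 3 mm thick, fixed to the bench. Origin: centre of its underside, at bench height.
There are look-alikes about, which are no part of the job. Leave any blue, orange or pink look-alike of the part that bears round_filter_mid alone.

How it is judged:
By the outcome, as a careful person would: the job done as asked, in the order asked, and still so for the second after the job is handed in, with the robot touching nothing.
It also fails if it takes over 46 s, if anything falls off the work surface, if the arm or the gripper's body presses on something with over 40 N, if the wrist force passes 120 N, or if a joint passes its speed limit or range.

ROBOT

A 6-joint arm with a two-finger parallel gripper is mounted at the origin on a cart in front of the work surface, level with it; the furniture and walls round the work are solid. World frame = base frame: x ahead of the robot, y to its left, z up, the work surface at z = 0. Lengths are in m, angles in rad, forces in N, time in s.
With the tool pointing down it reaches from about 0.275 to 1 m from the base axis. Payload 8.4 kg.
Tool frame: the origin (TCP) lies on the centre line of the jaws, within the pads' length; the fingertips stand 17 mm ahead of it and the grasp point (between the pads) lies 2 mm behind it (bot.tcp_to_tips is the z of the fingertips in the tool frame, in m); z points along the fingers, y is the line along which they close (so a half turn about z gives the same grasp; the last joint's range is limited). The gripper opens to 85 mm and grips with 20 to 120 N. Pads are 22 mm wide; open, the fingers measure 114 mm over their backs; the gripper's body (76 mm by 85 mm) begins 54 mm behind the grasp point. The pads swing forward as they close: fully open they stand 13 mm farther back than shut.
Start: joints at [1.328, 0.353, 1.633, -0, 1.155, -0.002], TCP at [0.149, 0.607, 0.248] pointing down, gripper open.
Joint ranges: [-2.63, 2.63], [-0.92, 2.1], [0.06, 2.66], [-1.3, 4.44], [0, 2.69], [-3.02, 3.02]. Speed limits (rad/s): [2.22, 2.22, 2.79, 3.14, 3.14, 3.14].

INTERFACE

Orientations are given as a unit quaternion [x, y, z, w].
In Python, from workcell import bot, hand, kinematics, get_obs, vision, hand_in gives the robot as it stands. The module is installed in compiled form; this text tells all that it offers. Calls block until the motion is done:
- bot.reach(position, orientation): joint-space move of the TCP to a pose.
- bot.servo_line(position, ori=None, velocity=0.15): straight line of the TCP; ori=None keeps the orientation; velocity is the mean speed in m/s.
- bot.goto_joints(angles): joint-space move.
- hand.move_gripper(opening, strength=None): finger opening in m; strength is the grip in N (None keeps the last); returns when the fingers have stopped.
- bot.dwell(seconds).
- kinematics.solve_ik(position, orientation): joint angles nearest the present ones, or None.
- get_obs(): the state.
- vision.read_camera(name): name is "side" or "top" or "wrist"; returns a dict with "frame" (400x640x3 uint8, red, green, blue), "intrinsics" (3x3 intrinsics, pixels), "dist" ([k1, k2, p1, p2, k3] as OpenCV has them; the pictures are not rectified), "view" (4x4, takes a point from world to camera coordinates). Camera axes: x right, y down, z forward; pixel columns grow to the right and rows downward; lengths in m; the calibration is good to about 2 mm. A picture is of the moment at which its call begins. There is no depth.
A pose or a line that the arm cannot do raises bot.IKError and nothing moves.
- hand_in(): hands the job in; it is judged then, once.
The state is a dict: "time_s": time; "joint_pos": joint angles; "joint_vel": joint speeds; "joint_efforts": joint torques, N m; "position": TCP position; "orientation": TCP orientation; "wrist_force": force on the tool from outside, world axes, zero at the start; "ft_torque": the same for the moment, N m; "gripper_width": finger opening in m; "grip_force": force on a finger pad.
Only numpy, scipy, OpenCV 4.12 (cv2) and the standard library are available. Lean on these libraries where they do the work, as an engineer would, in place of code of your own. Each camera call takes 0.05 s, during which the arm holds its last target. There are 200 camera calls.

## Working session

There is one attempt and no reset: what is moved stays moved. The work goes in short steps, each a Python script; the robot and the scene stay as the last script left them, time stands still between calls to the robot, and variables do not carry over. Pictures are saved under pics/ and viewed, at most 10 in all, crops included, and the job is handed in when it is done.

```bash
mkdir -p pics
cat > h.py <<'E'
from workcell import bot, hand, kinematics, get_obs, vision, hand_in
import numpy as np, cv2, pickle
def snap(n,f):
    c=vision.read_camera(n); pickle.dump(c,open(f'pics/{f}.pkl','wb')); cv2.imwrite(f'pics/{f}.png',c['frame'][:,:,::-1]); return c
def ray(c,px):
    u=cv2.undistortPoints(np.array([[px]],float),c['intrinsics'],np.array(c['dist'],float))[0,0]
    V=np.array(c['view']);R=V[:3,:3];o=-R.T@V[:3,3];d=R.T@np.array([u[0],u[1],1]);return o,d/np.linalg.norm(d)
def onz(c,px,z):
    o,d=ray(c,px);return o+d*(z-o[2])/d[2]
def proj(c,P):
    V=np.array(c['view']);r,_=cv2.Rodrigues(V[:3,:3]);return cv2.projectPoints(np.array(P,float).reshape(-1,3),r,V[:3,3],c['intrinsics'],np.array(c['dist'],float))[0][:,0]
E
python3 - <<'E'
from h import *
a=snap('top','top0');b=snap('side','side0')
for c in(a,b):print(np.linalg.inv(c['view'])[:3].round(3))
o=get_obs();print(o['time_s'],o['position'],o['orientation'],bot.tcp_to_tips)
E
```

```text
[[-0.09  -0.972  0.215  0.279]
 [-0.996  0.087 -0.023 -0.024]
 [ 0.004 -0.216 -0.976  1.134]]
[[ 0.994 -0.05   0.094  0.393]
 [-0.105 -0.596  0.796 -0.845]
 [ 0.016 -0.801 -0.598  0.684]]
0.1 [0.14894067 0.60655758 0.24762698] [ 1.20118421e-01  9.92759362e-01 -6.37405023e-04 -9.20858458e-05] 0.017
```

View pics/top0.png

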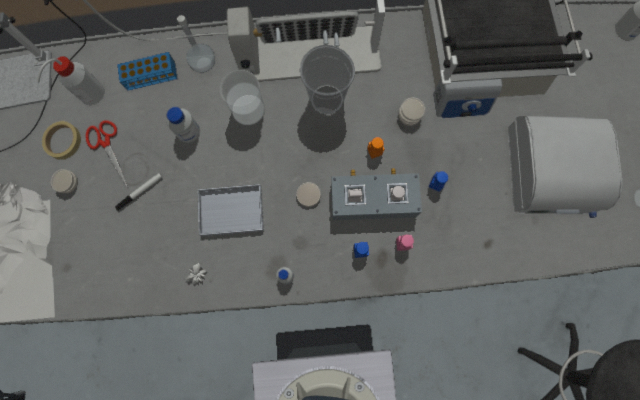

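View pics/side0.png

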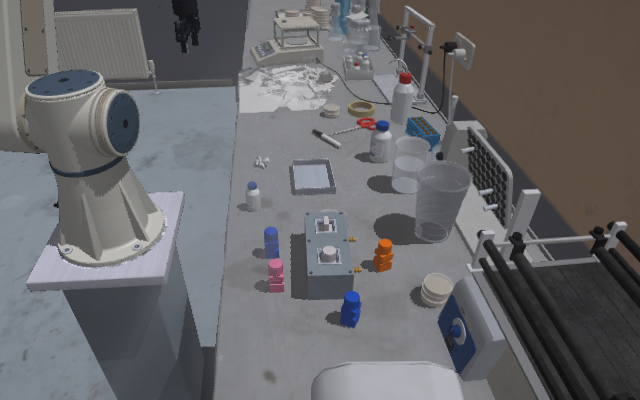

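The top view shows the block near (375,195), with the round cap at about (398,192) and the bar at about (355,193). The tray is at (231,211). The side view agrees. Next I'll enlarge both.

Run:
```python
import cv2
a=cv2.imread('pics/top0.png')[165:255,190:450];cv2.imwrite('pics/topc.png',cv2.resize(a,None,fx=3,fy=3,interpolation=cv2.INTER_CUBIC))
a=cv2.imread('pics/side0.png')[150:310,280:380];cv2.imwrite('pics/sidec.png',cv2.resize(a,(375,600),interpolation=cv2.INTER_CUBIC))
```

```text
(no output)
```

View pics/topc.png

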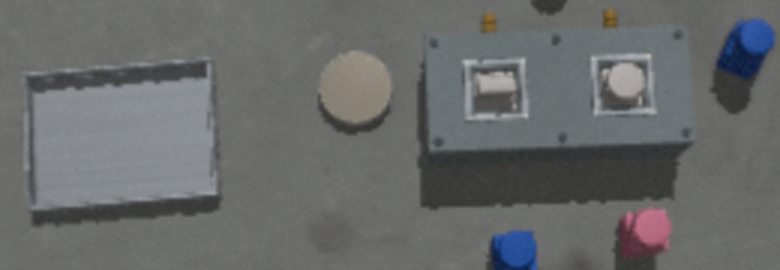

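View pics/sidec.png

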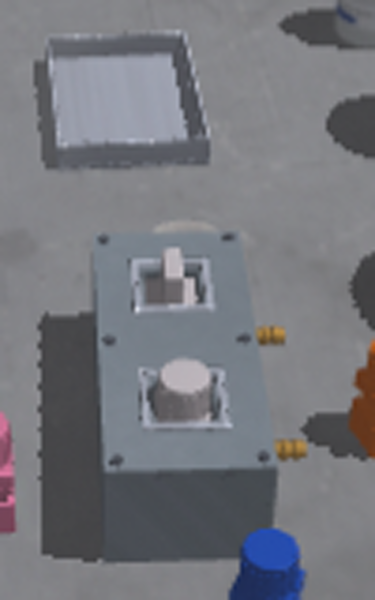

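The crops show the round cap top centre at (627,82) in the top crop and (187,378) in the side crop. The deck and tray corners are sharp enough to fit poses.

```bash
cat > m.py <<'E'
from h import *
T=pickle.load(open('pics/top0.pkl','rb'));S=pickle.load(open('pics/side0.pkl','rb'))
t=lambda p:((p[0]+.5)/3-.5+190,(p[1]+.5)/3-.5+165)
s=lambda p:((p[0]+.5)/3.75-.5+280,(p[1]+.5)/3.75-.5+150)
def quad(c,f,ps,z,n):
    q=np.array([onz(c,f(p),z)[:2] for p in ps]);e=np.diff(np.vstack([q,q[:1]]),axis=0)
    print(n,q.mean(0).round(4),'sides',np.linalg.norm(e,axis=1).round(4),'yaw',np.degrees(np.arctan2(e[:,1],e[:,0])).round(1))
quad(T,t,[(425,34),(687,27),(692,142),(429,151)],.07,'deckT')
quad(T,t,[(434,43),(678,35),(687,133),(438,142)],.07,'screwT')
quad(S,s,[(95,235),(240,233),(277,468),(103,470)],.07,'deckS')
quad(S,s,[(103,240),(228,237),(263,457),(116,460)],.07,'screwS')
quad(T,t,[(593,57),(653,55),(655,114),(595,116)],.07,'boreT')
quad(S,s,[(140,373),(217,369),(231,427),(144,427)],.07,'boreS')
quad(T,t,[(25,74),(211,62),(217,194),(32,209)],.022,'trayT')
quad(S,s,[(49,36),(185,33),(211,155),(52,160)],.022,'trayS')
print('cap',onz(T,t((627,82)),.088),onz(S,s((187,378)),.088))
a,d=ray(T,t((627,82)));b,e=ray(S,s((187,378)))
k=np.linalg.lstsq(np.c_[d,-e],b-a,rcond=None)[0];print('tri',a+k[0]*d,b+k[1]*e)
E
python3 m.py
```

```text
deckT [ 0.5012 -0.1559] sides [0.1999 0.089  0.1972 0.0899] yaw [-93.5 174.9  86.8  -3.3]
screwT [ 0.5012 -0.1566] sides [0.1859 0.0759 0.187  0.0761] yaw [-93.1 177.7  86.9  -3.1]
deckS [ 0.5008 -0.1569] sides [0.0886 0.1984 0.0897 0.1972] yaw [ -3.6 -93.4 175.7  86.2]
screwS [ 0.5003 -0.1554] sides [0.0762 0.1865 0.0764 0.1852] yaw [ -2.6 -93.  176.4  86.9]
boreT [ 0.4988 -0.2053] sides [0.0458 0.0456 0.0454 0.0455] yaw [-93.1 174.7  86.8  -4.8]
boreS [ 0.4976 -0.2031] sides [0.0426 0.0457 0.0461 0.0421] yaw [ -0.7 -89.  174.8  86.7]
trayT [0.5051 0.1837] sides [0.1487 0.1053 0.1451 0.1083] yaw [-91.4 179.1  89.7   1. ]
trayS [0.5046 0.176 ] sides [0.1065 0.1671 0.1116 0.168 ] yaw [ -2.1 -91.2 178.4  87.1]
cap [ 0.49745176 -0.20469809  0.088     ] [ 0.49873466 -0.20648051  0.088     ]
tri [ 0.49779861 -0.20498482  0.0863352 ] [ 0.49898652 -0.20495496  0.08657755]
```

The cameras agree: the block is at (0.501,-0.156) with yaw about -3.2°, which puts the round bore at (0.498,-0.2045). The cap top triangulates to about z 0.087, against the known 0.088. Now I'll press with the gripper closed, stepping down and checking the force.

```bash
cat >> h.py <<'E'
from scipy.spatial.transform import Rotation as R
def q(deg): return (R.from_euler('z',deg,degrees=True)*R.from_quat([0,1,0,0])).as_quat()
C=np.array([.498,-.2045]); Q=q(-3.2)
E
python3 - <<'E'
from h import *
print(kinematics.solve_ik([*C,.15],Q))
hand.move_gripper(0,20)
bot.reach([*C,.15],Q); bot.servo_line([*C,.115],velocity=.08)
f0=np.array(get_obs()['wrist_force']); print(f0.round(2))
z=.107
while z>.0935:
    bot.servo_line([*C,z],velocity=.03); o=get_obs(); f=np.array(o['wrist_force'])-f0
    print(round(z,4),round(o['position'][2]-.017,4),f.round(1))
    if f[2]>25: break
    z-=.0015
print(o['time_s'])
E
```

```text
[-3.92433484e-01  3.38435003e-01  1.90626464e+00 -4.44089210e-16
  8.96893009e-01 -1.90737927e+00]
[-0.54 -0.03 -0.43]
0.107 0.0899 [0.4 0.9 0.2]
0.1055 0.0885 [0.5 0.3 0.7]
0.104 0.0873 [0.4 0.8 5.9]
0.1025 0.086 [-0.3  0.4  5.5]
0.101 0.0846 [0.2 0.7 8. ]
0.0995 0.0831 [-0.   0.6  8. ]
0.098 0.0817 [0.  0.  7.8]
0.0965 0.0799 [0.4 0.2 6.6]
0.095 0.0783 [ 0.  -0.   5.1]
6.9917
```

Contact came at z 0.088 as expected, and the cap is now 9.7 mm down at no more than 8 N. I'll let it spring up and take a look.

Run:
```python
from h import *
bot.servo_line([*C,.19],velocity=.1)
hand.move_gripper(.06,20)
c=snap('side','side1');a=snap('top','top1');w=snap('wrist','w1')
im=c['frame'][180:310,290:390,::-1]
A=cv2.resize(im,(400,520),interpolation=cv2.INTER_CUBIC)
B=cv2.resize(w['frame'][:,:,::-1],(400,250))
B=np.vstack([B,np.zeros((270,400,3),np.uint8)])
cv2.imwrite('pics/v1.png',np.hstack([A,B]));print(get_obs()['time_s'])
print('expected cap top px in crop',(proj(c,[*C,.108])-[290,180])*4)
```

```text
8.8417
expected cap top px in crop [[157.43600059 249.10171336]]
```

View pics/v1.png

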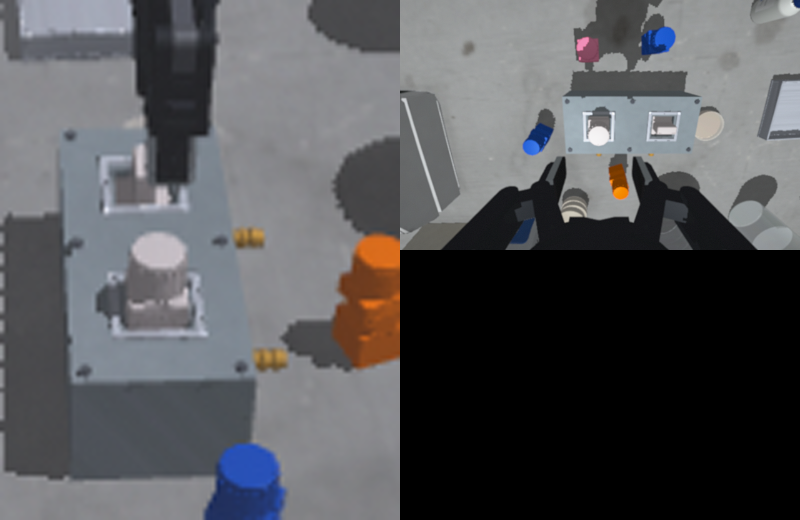

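The cartridge has sprung up: its cap top is at (158,248), right where a top at z 0.108 projects. The bar cartridge is still down. Next I'll grip the round one and pull it straight up.

Run:
```python
from h import *
bot.servo_line([*C,.0905],velocity=.1)
hand.move_gripper(.0,45)
o=get_obs();print(o['gripper_width'],o['grip_force'],np.round(o['wrist_force'],1),o['position'])
if .026<o['gripper_width']<.034:
    for z in (.10,.12,.145):
        bot.servo_line([*C,z],velocity=.06);o=get_obs();print(z,np.round(o['wrist_force'],1),o['gripper_width'])
    bot.servo_line([*C,.2],velocity=.12)
o=get_obs();print(o['gripper_width'],o['time_s'],o['position'])
c=snap('side','side2')
cv2.imwrite('pics/v2.png',cv2.resize(c['frame'][110:310,270:420,::-1],(450,600),interpolation=cv2.INTER_CUBIC))
```

```text
0.02842167975078771 47.12003365159035 [-0.3  0.   2.6] [ 0.49831902 -0.20470066  0.09092352]
0.1 [-0.4  0.6 -2. ] 0.0286074846555853
0.12 [-0.4 -0.5 -1.1] 0.02843700968126489
0.145 [-0.   0.3 -0.8] 0.028848215835781767
0.02857302546730032 12.325 [ 0.49768875 -0.20435094  0.1995177 ]
```

View pics/v2.png

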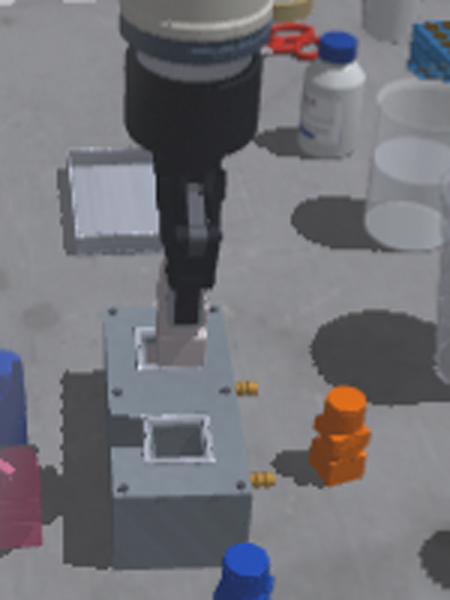

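The bore is empty and the cartridge hangs upright in the jaws. The foot is 52.9 mm below the TCP, so it should meet the tray floor at TCP z ≈ 0.056.

Run:
```python
from h import *
P=[.505,.181]
bot.servo_line([P[0],P[1],.2],velocity=.15)
bot.servo_line([*P,.075],velocity=.12)
bot.dwell(.2);f0=np.array(get_obs()['wrist_force'])
z=.062
while z>.0525:
    bot.servo_line([*P,z],velocity=.03);o=get_obs();f=np.array(o['wrist_force'])-f0
    print(round(z,4),o['position'][2].round(4),f.round(1))
    if f[2]>3: break
    z-=.001
print(o['time_s'],o['gripper_width'])
c=snap('side','side3')
cv2.imwrite('pics/v3.png',cv2.resize(c['frame'][120:220,270:370,::-1],(500,500),interpolation=cv2.INTER_CUBIC))
```

```text
0.062 0.0618 [ 0.5  0.2 -0.8]
0.061 0.061 [-0.3 -0.4 -0.5]
0.06 0.06 [ 0.7 -1.1 -0.7]
0.059 0.059 [-1.1 -0.7 -0.7]
0.058 0.0579 [-0.6 -0.2 -0.1]
0.057 0.0569 [ 1.  -1.  -1.4]
0.056 0.0564 [-1.  -1.3  4.7]
18.5667 0.0288618622115894
```

View pics/v3.png

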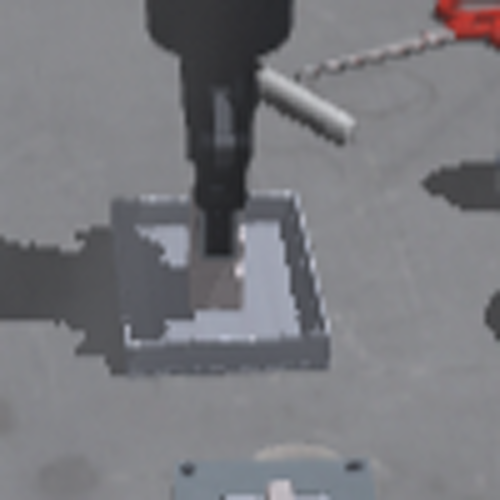

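Contact came at TCP z 0.0564 as predicted, and the foot is on the tray floor well inside the walls. Now I'll release it and back away.

Run:
```python
from h import *
P=[.505,.181]
hand.move_gripper(.06,20)
bot.dwell(.2)
bot.servo_line([*P,.24],velocity=.1)
bot.dwell(.5)
c=snap('side','side4');a=snap('top','top4')
A=cv2.resize(c['frame'][140:310,270:390,::-1],(400,567),interpolation=cv2.INTER_CUBIC)
B=cv2.resize(a['frame'][150:270,190:430,::-1],(400,200),interpolation=cv2.INTER_CUBIC)
cv2.imwrite('pics/v4.png',np.hstack([A,np.vstack([B,np.zeros((367,400,3),np.uint8)])]));print(get_obs()['time_s'],(proj(c,[*P,.073])-[270,140])*400/120)
```

```text
21.8167 [[143.08391299  58.40402107]]
```

View pics/v4.png

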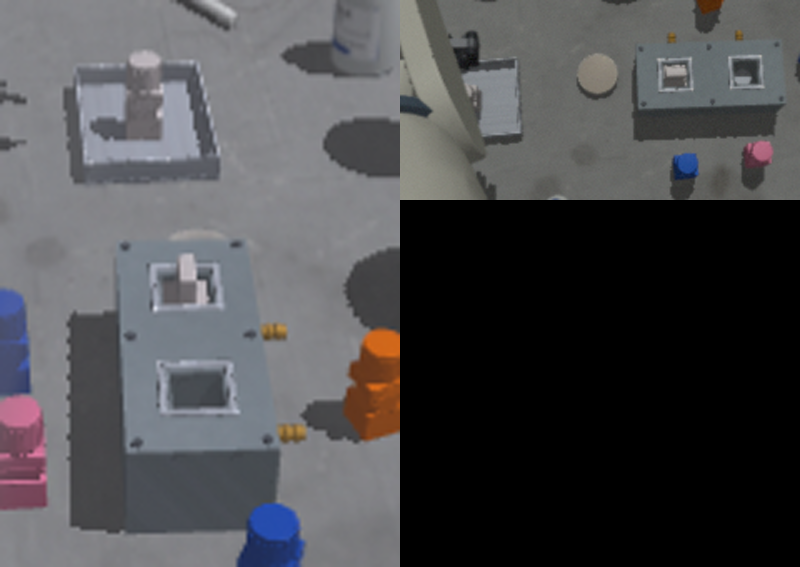

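The cartridge stands upright in the tray with its cap at (143,58), matching the projected point. The bar cartridge is unchanged in its bore at (187,280), and the robot is clear.

```bash
python3 -c "
from h import *
print(hand_in())"
```

```text
the job is handed in; nothing more can be done
None
```

The round-capped cartridge was unlatched, pulled straight out and stood upright in the steel tray; the bar-handled one was left latched, and the job was handed in at about 22 s on the robot's clock.

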